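# Set the click-stop tray and rack the machine pen

### The arm

A 7-joint arm with a two-finger parallel gripper is mounted at the origin on the work surface. World frame = base frame: x ahead of the robot, y to its left, z up, the work surface at z = 0. Lengths are in m, angles in rad, forces in N, time in s.
With the tool pointing down it reaches from about 0.425 to 0.925 m from the base axis. Payload 6.8 kg.
Tool frame: the origin (TCP) lies where the fingers leave the gripper's body, on its centre line; the fingertips stand 73 mm ahead of it and the grasp point (between the pads) lies 54 mm ahead of it; z points along the fingers, y is the direction in which the jaws open and shut (so a half turn about z gives the same grasp; the last joint's range is limited). The gripper opens to 85 mm and grips with 20 to 120 N. Pads are 22 mm wide; open, the fingers measure 114 mm over their backs; the gripper's body (76 mm by 85 mm) begins 54 mm behind the grasp point. The pads swing forward as they close: fully open they stand 13 mm farther back than shut.
Start: joints at [-1.27, 0.477, 0.022, 1.555, -0.011, 1.109, -0.083], TCP at [0.268, 0.619, 0.304] pointing down, gripper open.
Joint ranges: [-2.96, 2.96], [-0.34, 2.1], [-1.41, 1.46], [0.24, 2.44], [-1.37, 4.51], [0.17, 1.92], [-2.96, 2.96]. Speed limits (rad/s): [2.39, 2.39, 3.14, 3.14, 3.14, 3.14, 3.14].

### API

Orientations are given as a rotation vector (axis times angle).
In Python, from bench import r gives the robot as it stands.
- The arm moves only by the shell command python3 -m handwheel 'ROWS' [FORCE]. ROWS is JSON, a list that holds one entry, the list of rows, each a list of 7 numbers: the shift along the world's x, y, z in m, then the turn, a rotation vector about the world's x, y, z in rad, then the finger opening in m, from 0 to 0.0854. A call has 1 to 10 rows; each row shifts and turns the commanded pose from where the row before left it; what a row does not reach is not made up. A row lasts 1/12 s, in which the tool goes at most 41.7 mm and 7.16 degrees, less where a joint would pass 70% of its speed; a pose out of reach is approached as far as the arm can. A call is refused whole if a number of a shift passes 0.0417 or a number of a turn 0.125, either way. A call with a gripper value outside its range is refused whole. The fingers move at their own pace and stop on an object; FORCE is the grip in N (left out, the last holds). Time passes only in rows, so rows that do not move let the fingers close. It gives the time, the measured TCP pose, the force and the opening at its end, in the units of the state.
- r.get_obs(): the state, without advancing time (a new reading comes with each control period).
- r.grab_frame(name): name is "scene" or "top" or "wrist"; returns (picture, depth): 400x640x3 uint8, red, green, blue; 400x640 float32, m along the optical axis (not along the pixel's ray), 0 where there is no reading.
- r.get_calibration(name): a dict with "vertical_fov" (degrees; the focal length in pixels is half the picture's height over the tangent of half this angle, whatever the lens; pixels are square), "cx", "cy" (the principal point, pixels), "R" (3x3) and "t" (3): a world point X has camera coordinates R X + t; the wrist camera has in their place "T_tool_cam" (4x4, takes a point from camera to tool coordinates, whose origin is the TCP and whose axes are the flange's). Camera axes: x right, y down, z forward; pixel columns grow to the right and rows downward; lengths in m; the calibration is good to about 2 mm. A picture is of the moment at which its call begins: read the wrist's pose just before it. get_calibration takes no time and is no camera call.
- r.hand_in(): hands the job in, once; it reports no verdict.
Trained networks look in the newest picture that a camera, given by its name, has taken for a name from the list of things; names that differ only in an ending like _2 or _b are one class to them, and where a whole thing is asked for, a point or a joint stands for the part that bears it (a point fixed in the world has none). Each returns a list of dicts, best first, with "p" (0 to 1); they miss things now and then, are a little off and sometimes report something else, mostly with a low value. They report only what shows in the picture. A call takes as long as a camera call. They do not tell look-alikes from the thing itself.
- r.masks_of(label, camera): "pixels" (400x640 bool, what is visible of it) and "at" ([column, row] in pixels, amid what is visible of it).
The state is a dict: "clock": time; "joints": joint angles; "qvel": joint speeds; "tau": joint torques, N m; "tcp_pos": TCP position; "orientation": TCP orientation; "contact_force": force on the tool from outside, world axes, zero at the start; "moment": the same for the moment, N m; "grip_width": finger opening in m.
Only numpy, scipy, OpenCV 4.12 (cv2) and the standard library are available. Lean on these libraries where they do the work, as an engineer would, in place of code of your own. Each camera call takes 0.05 s, during which the arm holds its last target.

### The job

Get the tattoo station ready: by its upright handle, swivel the instrument tray on its clicking base until the tray's pointed nose stands three clicks anticlockwise (seen from above) of the base's upright index post, and leave it clicked in there. Then take the machine pen from its rest and lay it in the tray's two V supports, its thin tip towards the tray's nose. Leave the bottle, the jar and the carton standing where they are.

Things in the scene. Friction and masses are not known exactly. Their poses are not given: they have to be found in the camera images.
- base: Fixed round steel base, 300 mm across, 18 mm high (black hub, 150 mm across, to 26 mm). Origin on the swivel axis, at the underside (work surface); z up. The upright index post (12 mm thick, top at 68 mm) stands on its +x axis, 138 mm out. Raised marks of 14 x 3 mm on the rim, one every 20 degrees, show the other click positions.
- tray (a joint): Tray angle, rad, grows anticlockwise seen from above; 0: nose at the index post. Clicks every 20 degrees (0.349) both ways, springs into the nearest when let go; stops at +-140 degrees. Three clicks anticlockwise is +1.047. Leaving a click takes about 3 N at the handle. At the start it needs up to 0.5 s to settle into its click. Starts between 4 clicks clockwise and 1 anticlockwise of the post, so always turn anticlockwise.
- tray_tail (a point): Middle of the tray floor's tail edge, 117 mm from the swivel axis, 33 mm above the work surface. The aluminium tray is 210 x 110 mm, its pointed nose at the other end reaching 123 mm from the axis; rims 12 mm above the floor at sides and tail.
- tray_handle (a point): Grip point on the tray's upright round handle: a steel rod 18 mm thick, standing at the tray's tail, opposite the nose, 100 mm from the swivel axis. The point is on the rod's axis, 107 mm above the work surface; the rod's top is at 128 mm and the tray floor at 33 mm.
- tray_seat (a point): On the tray: where the pen's middle must lie, 78 mm above the work surface, 20 mm from the swivel axis towards the nose. x points to the nose, z up. The two black V supports, 12 mm wide, are 45 mm either way along x; their arms reach 25 mm to each side and 2 mm above this point. A 30 mm bar in them has its axis at this height, 45 mm above the tray floor.
- pen_mid (a point): Middle of the loose machine pen, on its axis: a steel cylinder 30 mm thick reaching 70 mm behind this point (-x) and 62 mm ahead of it (+x), then a thin black tip of 28 mm; 160 mm overall, about 170 g. x runs along the pen to the tip. It starts level in its rest, axis 55 mm above the work surface; it may be rolled about its own axis.
- pen_tip (a point): End of the pen's thin tip, 90 mm from pen_mid along the pen.
- rest: Fixed black pen rest: plate 140 x 75 x 10 mm with two V supports like the tray's, 45 mm either side of its middle along x. Origin under its centre; x runs along the pen, to the tip as the pen lies at the start.
- bottle: Bystander: bottle, 64 mm across, 170 mm high; origin under its centre.
- jar: Bystander: glass jar, 72 mm across, 85 mm high; origin under its centre.
- carton: Bystander: carton 120 x 220 x 70 mm; origin under its centre.
- pen: The machine pen itself; origin and axes as pen_mid.
Mind the look-alikes: they are no part of the job. Of the things like the pen, leave any that is green or red; of the rest the smaller one is meant.

How it is judged:
By the outcome, as a careful person would: the job done as asked, in the order asked, and still so for the second after the job is handed in, with the robot touching nothing.
It also fails if it takes over 58 s, if anything falls off the work surface, if the arm or the gripper's body presses on something with over 40 N, if the wrist force passes 120 N, or if a joint passes its speed limit or range.

## Working session

There is one attempt and no reset: what is moved stays moved. The work goes in short steps, Python scripts to look and compute and a shell command to move; the robot and the scene stay as the last step left them, time stands still between calls to the robot, and variables do not carry over. Pictures are saved under pics/ and viewed, and the job is handed in when it is done.

```bash
ls; mkdir -p pics; cat > h.py <<'E'
import numpy as np, cv2
from bench import r
from scipy.spatial.transform import Rotation as Ro
def cal(n):
    c=r.get_calibration(n); f=200/np.tan(np.radians(c["vertical_fov"])/2)
    return c,f
def world(n,depth,obs=None):
    c,f=cal(n)
    v,u=np.mgrid[0:400,0:640]
    P=np.stack([(u-c["cx"])/f*depth,(v-c["cy"])/f*depth,depth],-1)
    if n=="wrist":
        T=np.array(c["T_tool_cam"]); P=P@T[:3,:3].T+T[:3,3]
        P=P@Ro.from_rotvec(obs["orientation"]).as_matrix().T+obs["tcp_pos"]
    else:
        P=(P-np.array(c["t"]))@np.array(c["R"])
    P[depth<=0]=np.nan
    return P
def save(n,img): cv2.imwrite(f"pics/{n}.png",img[...,::-1])
E
python3 - <<'E'
from h import *
o=r.get_obs(); print(o)
for n in("scene","top"):
    p,d=r.grab_frame(n); save(n+"0",p); np.savez("pics/%s0.npz"%n,p=p,d=d)
    c,f=cal(n); print(n,f,c)
E
```

```text
pics
{'clock': 0.0, 'joints': array([-1.27010196,  0.47783174,  0.0223293 ,  1.55644155, -0.01148923,
        1.10931175, -0.08305697]), 'qvel': array([-0.00032314,  0.0001705 , -0.00116453, -0.0001836 , -0.00051464,
        0.00018014, -0.00045499]), 'tau': array([-3.33329326e-04, -5.96457553e+01,  1.60777129e+00, -2.81191170e+01,
        1.23619032e-02,  9.45069100e-03, -2.67013078e-06]), 'tcp_pos': array([0.26813361, 0.61895943, 0.30290837]), 'orientation': array([-6.37501500e-01, -3.07598876e+00,  2.90468358e-03]), 'contact_force': array([ 0.77193906, -0.44760231,  0.22246076]), 'moment': array([ 0.01452904,  0.0272575 , -0.02785279]), 'grip_width': 0.0853276987371517}
scene 482.50469004216507 {'vertical_fov': 45.028379651325196, 'cx': 317.3798386550187, 'cy': 197.37360662157496, 'R': array([[-0.5012942 ,  0.86508029, -0.01844486],
       [ 0.64641523,  0.3602422 , -0.67258672],
       [-0.5751969 , -0.34908686, -0.73978841]]), 't': array([ 0.29322377, -0.28908796,  1.75222324])}
top 487.4470894494234 {'vertical_fov': 44.616777860069774, 'cx': 310.7733688179733, 'cy': 200.62204325612257, 'R': array([[ 7.80546229e-03, -9.99969093e-01, -9.42002620e-04],
       [-9.94471086e-01, -7.66388682e-03, -1.04730719e-01],
       [ 1.04720263e-01,  1.75426605e-03, -9.94500170e-01]]), 't': array([-0.01942921,  0.56423239,  1.70809772])}
```

View pics/scene0.png

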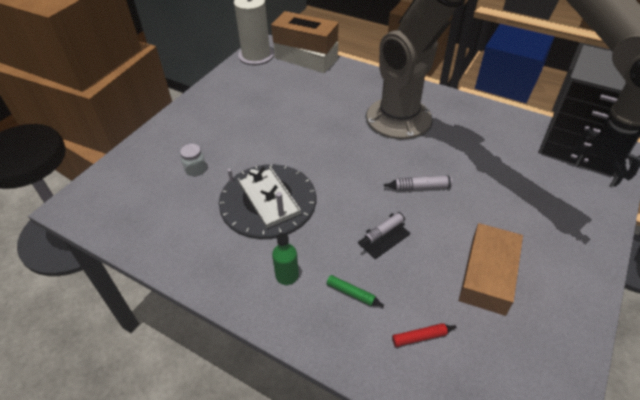

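View pics/top0.png

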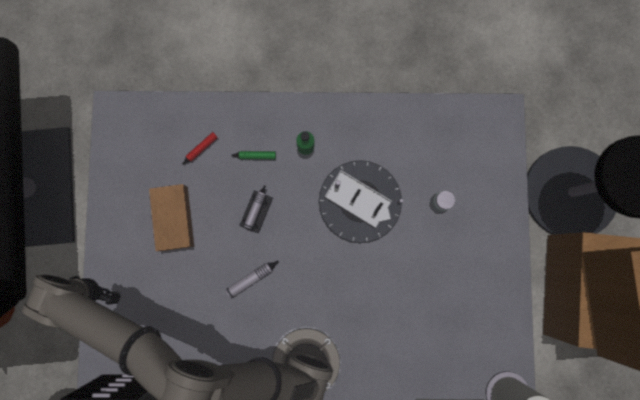

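The scene shows the tray on its base (268,198), with the handle at its near end. Pen candidates in the top picture are red (200,148), green (254,155), grey lying on the table (252,279) and grey in the black rest (255,208). The one in the rest should be it: not green or red, and the smaller grey one. I'll enlarge and measure to check.

```bash
python3 - <<'E'
from h import *
z=np.load("pics/top0.npz"); p,d=z["p"],z["d"]
W=world("top",d); np.save("pics/W.npy",W)
a=cv2.resize(p[170:300,215:315],None,fx=4,fy=4,interpolation=cv2.INTER_CUBIC)
b=cv2.resize(p[155:250,310:410],None,fx=4,fy=4,interpolation=cv2.INTER_CUBIC)
b=cv2.copyMakeBorder(b,0,a.shape[0]-b.shape[0],0,0,cv2.BORDER_CONSTANT)
save("crop0",np.hstack([a,b]))
r.grab_frame("top")
for l in("base","tray","tray_handle","tray_seat","pen","pen_tip","rest","bottle","jar","carton"):
    for m in r.masks_of(l,"top")[:5]:
        M=m["pixels"]; X=W[M]; X=X[np.isfinite(X[:,0])]
        q=X[:,:2]-X[:,:2].mean(0); w,v=np.linalg.eigh(np.cov(q.T)); ax=v[:,1]; e=q@ax
        print(l,round(m["p"],2),np.round(m["at"]),M.sum(),"med",np.round(np.median(X,0),3),"zmax",round(np.percentile(X[:,2],97),3),"len",round(np.ptp(e),3),"ang",round(np.degrees(np.arctan2(ax[1],ax[0])),1),"wid",round(np.ptp(q@v[:,0]),3))
E
```

```text
base 0.79 [359. 201.] 5472 med [ 0.564 -0.19   0.023] zmax 0.052 len 0.305 ang -166.4 wid 0.303
tray 0.64 [358. 197.] 1990 med [ 0.571 -0.183  0.035] zmax 0.077 len 0.24 ang 57.9 wid 0.118
tray_handle 0.69 [357. 199.] 2015 med [ 0.571 -0.184  0.035] zmax 0.077 len 0.24 ang 59.5 wid 0.12
tray_seat 0.57 [361. 198.] 1936 med [ 0.571 -0.183  0.035] zmax 0.078 len 0.237 ang 58.9 wid 0.117
pen 0.73 [256. 156.] 336 med [0.73  0.188 0.027] zmax 0.038 len 0.149 ang 88.3 wid 0.04
pen 0.71 [200. 147.] 330 med [0.755 0.387 0.028] zmax 0.038 len 0.151 ang 134.0 wid 0.041
pen 0.67 [258. 211.] 362 med [0.533 0.179 0.068] zmax 0.077 len 0.157 ang 158.7 wid 0.04
pen 0.56 [251. 281.] 604 med [0.287 0.195 0.036] zmax 0.047 len 0.212 ang 123.6 wid 0.042
pen 0.5 [306. 142.] 300 med [0.754 0.006 0.119] zmax 0.174 len 0.055 ang 82.8 wid 0.059
pen_tip 0.93 [256. 206.] 318 med [0.536 0.178 0.068] zmax 0.077 len 0.154 ang 159.4 wid 0.029
pen_tip 0.59 [248. 280.] 629 med [0.287 0.198 0.036] zmax 0.046 len 0.212 ang 123.4 wid 0.043
pen_tip 0.53 [195. 146.] 290 med [0.753 0.389 0.029] zmax 0.038 len 0.153 ang 133.7 wid 0.03
pen_tip 0.51 [255. 159.] 361 med [0.73  0.187 0.026] zmax 0.038 len 0.156 ang 88.5 wid 0.039
pen_tip 0.45 [258. 211.] 518 med [0.523 0.174 0.012] zmax 0.062 len 0.149 ang 150.7 wid 0.087
rest 0.91 [258. 214.] 466 med [0.52  0.174 0.012] zmax 0.058 len 0.139 ang 156.9 wid 0.082
bottle 0.85 [306. 143.] 349 med [0.755 0.006 0.117] zmax 0.174 len 0.075 ang 73.5 wid 0.063
jar 0.8 [442. 201.] 428 med [ 0.563 -0.469  0.083] zmax 0.092 len 0.097 ang 123.8 wid 0.076
carton 0.86 [169. 217.] 2525 med [0.499 0.47  0.07 ] zmax 0.078 len 0.237 ang -171.8 wid 0.15
```

View pics/crop0.png

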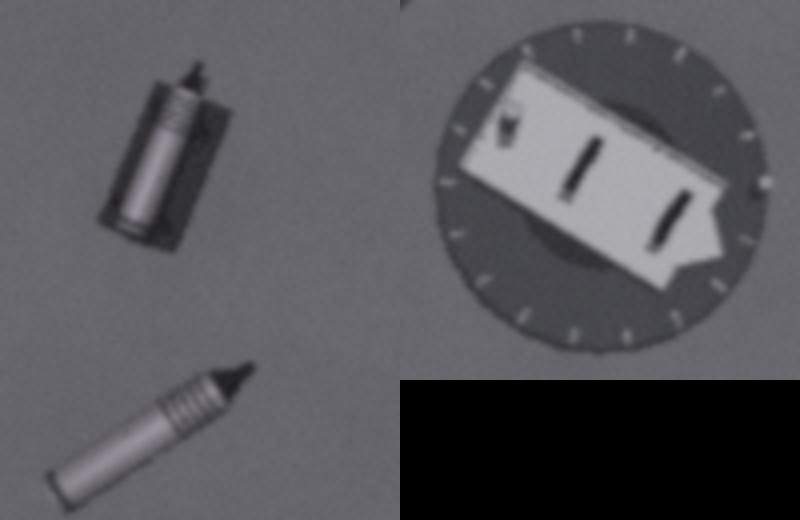

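The crop confirms it: the grey pen in the rest is 157 mm long, against 212 mm for the loose one. Its tip points up in the picture (+x, slightly -y). Next I measure the base, post, tray and handle.

```bash
python3 - <<'E'
from h import *
z=np.load("pics/top0.npz"); W=np.load("pics/W.npy"); p=z["p"]
zs=np.load("pics/scene0.npz"); S=world("scene",zs["d"])
print("table z near", np.nanmedian(W[150:260,290:310,2]), np.nanmedian(W[100:110,250:450,2]))
c0=np.array([.562,-.188])
for n,A in(("top",W),("scene",S)):
    R=np.hypot(A[...,0]-c0[0],A[...,1]-c0[1])
    # rim points: z in 10..24, r<.17
    m=(A[...,2]>.011)&(A[...,2]<.032)&(R<.17)
    q=A[m][:,:2].astype(np.float32); 
    (x,y),rad=cv2.minEnclosingCircle(q); print(n,"circle",x,y,rad, "z",np.nanmedian(A[m][:,2]))
    c=np.array([x,y]); R=np.hypot(A[...,0]-x,A[...,1]-y)
    m=(A[...,2]>.035)&(A[...,2]<.08)&(R>.127)&(R<.15); q=A[m]; print("post",len(q),q.mean(0) if len(q) else 0, q[:,2].max() if len(q) else 0)
    if len(q): d=np.median(q[:,:2],0)-c; print("ang",np.degrees(np.arctan2(d[1],d[0])),np.hypot(*d))
    m=(A[...,2]>.095)&(R<.13); q=A[m]; print("handle",len(q),np.median(q,0) if len(q) else 0,q[:,2].max() if len(q) else 0)
    if len(q): d=np.median(q[:,:2],0)-c; print("ang",np.degrees(np.arctan2(d[1],d[0])),np.hypot(*d))
    m=(A[...,2]>.028)&(A[...,2]<.05)&(R<.13); 
    q=A[m][:,:2].astype(np.float32); print("tray rect",cv2.minAreaRect(q))
# marks: unwrap brightness on rim at z=.018.. top image
cc,f=cal("top"); g=p.astype(float).mean(-1).astype(np.float32)
x,y=.5628,-.189
import sys
m=(W[...,2]>.011)&(W[...,2]<.032)&(np.hypot(W[...,0]-c0[0],W[...,1]-c0[1])<.17)
(x,y),_=cv2.minEnclosingCircle(W[m][:,:2].astype(np.float32))
th=np.radians(np.arange(-180,180,1.))
acc=0
for rr in(.134,.138,.142):
    X=np.stack([x+rr*np.cos(th),y+rr*np.sin(th),0*th+.02],-1)@np.array(cc["R"]).T+cc["t"]
    u=X[:,0]/X[:,2]*f+cc["cx"]; v=X[:,1]/X[:,2]*f+cc["cy"]
    acc=acc+cv2.remap(g,u.astype(np.float32)[None],v.astype(np.float32)[None],cv2.INTER_LINEAR)[0]
a=acc-cv2.GaussianBlur(acc[None],(0,0),8)[0]
pk=[(int(np.degrees(th[i]).round()),int(a[i])) for i in range(1,359) if a[i]>a[i-1] and a[i]>=a[i+1] and a[i]>10]
print(pk)
ph=np.angle(sum(a*np.exp(1j*18*th)));print("phase",np.degrees(ph)/18)
E
```

```text
table z near 0.0012860272647274556 0.0013393616642538976
top circle 0.5613580346107483 -0.1861121654510498 0.1679687798023224 z 0.020086241064340368
post 16 [ 0.56981089 -0.31331263  0.06131244] 0.07816299124656875
ang -89.10607827058573 0.13963243700986094
handle 27 [ 0.61655279 -0.10324058  0.12995559] 0.14166478178831984
ang 56.335292414634516 0.09956988194637914
tray rect ((0.5556865930557251, -0.1896834820508957), (0.25073087215423584, 0.22371916472911835), 88.17069244384766)
scene circle 0.5697391629219055 -0.1870376020669937 0.15201042592525482 z 0.017681714300694276
post 41 [ 0.57444992 -0.28738701  0.05246491] 0.06789013204301321
ang -90.27495794010139 0.13515337660568594
handle 68 [ 0.62324506 -0.0991802   0.11431052] 0.13226434331456718
ang 58.658233926242715 0.10286789715204596
tray rect ((0.5689327120780945, -0.18651047348976135), (0.2378099262714386, 0.14412043988704681), 58.554195404052734)
[(-169, 53), (-148, 59), (-128, 85), (-108, 47), (-70, 39), (-50, 36), (-32, 39), (-13, 44), (7, 45), (26, 72), (46, 76), (66, 51), (87, 62), (108, 36), (129, 27), (150, 46), (171, 39)]
phase 8.905661441932496
```

```bash
python3 - <<'E'
from h import *
from scipy.optimize import minimize
z=np.load("pics/top0.npz"); zs=np.load("pics/scene0.npz")
th=np.radians(np.arange(-180,180,1.))
def sig(n,p,x,y):
    cc,f=cal(n); g=p.astype(float).mean(-1).astype(np.float32); acc=0
    for rr in(.134,.137,.14,.143):
        X=np.stack([x+rr*np.cos(th),y+rr*np.sin(th),0*th+.02],-1)@np.array(cc["R"]).T+cc["t"]
        u=X[:,0]/X[:,2]*f+cc["cx"]; v=X[:,1]/X[:,2]*f+cc["cy"]
        acc=acc+cv2.remap(g,u.astype(np.float32)[None],v.astype(np.float32)[None],cv2.INTER_CUBIC)[0]
    a=acc-cv2.GaussianBlur(acc[None],(0,0),8)[0]
    return a
for n,p,W in(("top",z["p"],world("top",z["d"])),("scene",zs["p"],world("scene",zs["d"]))):
    best=max(((abs((sig(n,p,x,y)*np.exp(1j*18*th)).sum()),x,y) for x in np.arange(.55,.58,.001) for y in np.arange(-.2,-.175,.001)))
    _,x,y=best; a=sig(n,p,x,y); ph=np.angle((a*np.exp(1j*18*th)).sum())
    print(n,best,"phase",np.degrees(ph)/18, "peaks",[(int(np.degrees(th[i]).round()),int(a[i])) for i in range(1,359) if a[i]>a[i-1] and a[i]>=a[i+1] and a[i]>10])
    R=np.hypot(W[...,0]-x,W[...,1]-y)
    m=(W[...,2]>.095)&(R<.13); q=W[m]; d=q[:,:2].mean(0)-[x,y]; print("handle",q.mean(0),np.degrees(np.arctan2(d[1],d[0])),np.hypot(*d))
    # tray white pixels PCA
    g=p.astype(float).mean(-1); m=(R<.13)&(g>130)&(W[...,2]>.025)&(W[...,2]<.05); q=W[m][:,:2]; w,v=np.linalg.eigh(np.cov(q.T)); ax=v[:,1]
    print("tray",m.sum(),np.degrees(np.arctan2(ax[1],ax[0])),q.mean(0),cv2.minAreaRect(q.astype(np.float32)))
E
```

```text
top (np.float64(7047.864535215111), np.float64(0.5670000000000001), np.float64(-0.192)) phase 9.384446651877461 peaks [(-171, 115), (-151, 95), (-131, 128), (-111, 88), (-89, 73), (-71, 138), (-51, 83), (-31, 137), (-11, 107), (9, 87), (29, 113), (49, 114), (69, 94), (90, 114), (109, 94), (129, 94), (149, 108), (169, 101)]
handle [ 0.61642478 -0.10414662  0.12760139] 60.6386527983105 0.10080191243827256
tray 1553 58.887804613622464 [ 0.56848137 -0.18571838] ((0.5649892687797546, -0.1923624724149704), (0.23404288291931152, 0.10828305780887604), 58.56413650512695)
scene (np.float64(10335.527628492144), np.float64(0.5680000000000001), np.float64(-0.188)) phase 9.53552182462321 peaks [(-171, 113), (-151, 152), (-131, 118), (-124, 69), (-111, 130), (-71, 124), (-51, 108), (-31, 145), (-11, 171), (9, 139), (29, 181), (50, 180), (70, 158), (90, 152), (110, 147), (130, 102), (149, 141), (169, 90)]
handle [ 0.6220455  -0.09959301  0.11533243] 58.56146539912582 0.10361810495173807
tray 1468 58.06767223659704 [ 0.57293809 -0.17951843] ((0.5681077837944031, -0.18585647642612457), (0.2380954921245575, 0.11204253882169724), 58.98598098754883)
```

Marks and post agree: axis at about (0.567,-0.190) and post direction about -90.5°. The nose reads about -121°, between clicks, so the tray is still settling. The handle target is at about 149.5°. I'm moving above the handle.

```bash
python3 -m handwheel '[[[0.0175,-0.036,0,0,0,-0.08,0.085],[0.0175,-0.036,0,0,0,-0.08,0.085],[0.0175,-0.036,0,0,0,-0.08,0.085],[0.0175,-0.036,0,0,0,-0.08,0.085],[0.0175,-0.036,0,0,0,-0.08,0.085],[0.0175,-0.036,0,0,0,-0.08,0.085],[0.0175,-0.036,0,0,0,-0.08,0.085],[0.0175,-0.036,0,0,0,-0.08,0.085],[0.0175,-0.036,0,0,0,-0.08,0.085],[0.0175,-0.036,0,0,0,-0.08,0.085]]]'
python3 -m handwheel '[[[0.0175,-0.036,0,0,0,-0.08,0.085],[0.0175,-0.036,0,0,0,-0.08,0.085],[0.0175,-0.036,0,0,0,-0.08,0.085],[0.0175,-0.036,0,0,0,-0.08,0.085],[0.0175,-0.036,0,0,0,-0.08,0.085],[0.0175,-0.036,0,0,0,-0.08,0.085],[0.0175,-0.036,0,0,0,-0.08,0.085],[0.0175,-0.036,0,0,0,-0.08,0.085],[0,0,0,0,0,0,0.085],[0,0,0,0,0,0,0.085]]]'
cat > m.py <<'E'
from h import *
import sys
from scipy.optimize import minimize
th=np.radians(np.arange(-180,180,1.))
def state():
    o=r.get_obs(); R=Ro.from_rotvec(o["orientation"]).as_matrix()
    print("t",round(o["clock"],2),"tcp",o["tcp_pos"].round(4),"jaw",np.degrees(np.arctan2(R[1,1],R[0,1])).round(1),"z",R[:,2].round(3),"F",o["contact_force"].round(1),"w",round(o["grip_width"],4),"j",o["joints"].round(2)); return o
E
python3 - <<'E'
from m import *
o=state()
for n in("wrist","top"):
    o=r.get_obs(); p,d=r.grab_frame(n); save(n+"1",p); np.savez("pics/%s1.npz"%n,p=p,d=d,W=world(n,d,o))
p,d=r.grab_frame("scene"); save("scene1",p);np.savez("pics/scene1.npz",p=p,d=d,W=world("scene",d,o))
E
```

```text
clock: 1.48
tcp_pos: [0.4438, 0.2576, 0.3043]
orientation: [1.79, 2.582, 0.001]
contact_force: [0.8, 0.2, -1.2]
grip_width: 0.0854
clock: 2.32
tcp_pos: [0.5837, -0.0315, 0.304]
orientation: [2.511, 1.885, -0.001]
contact_force: [-0.3, 0.7, -0.2]
grip_width: 0.085
t 2.32 tcp [ 0.5837 -0.0315  0.304 ] jaw -16.2 z [ 0.001 -0.001 -1.   ] F [-0.3  0.7 -0.2] w 0.085 j [-0.49  0.36  0.57  1.81 -0.22  1.03 -0.12]
```

View pics/wrist1.png

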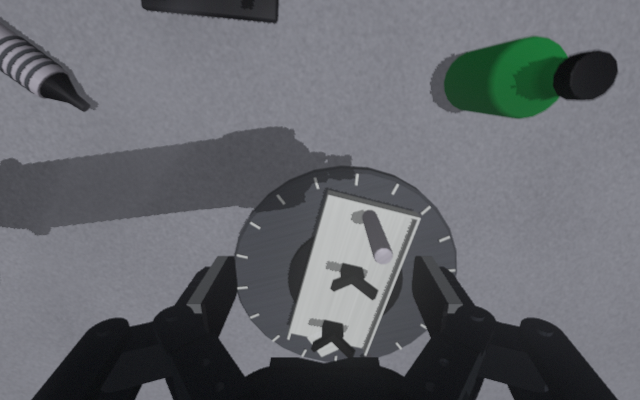

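View pics/scene1.png

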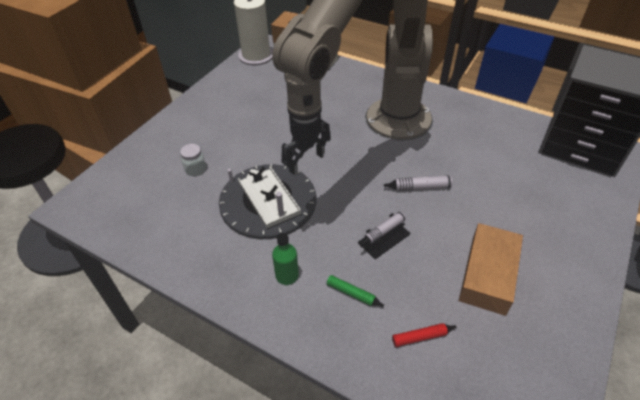

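```bash
python3 - <<'E'
from m import *
x,y=.567,-.19
for n in("wrist","top","scene"):
    z=np.load("pics/%s1.npz"%n); W=z["W"]; p=z["p"]; R=np.hypot(W[...,0]-x,W[...,1]-y)
    m=(W[...,2]>.1)&(W[...,2]<.15)&(R<.125); q=W[m]
    if len(q): d=q[:,:2].mean(0)-[x,y]; print(n,"handle",len(q),q.mean(0).round(4),q[:,2].max(),np.degrees(np.arctan2(d[1],d[0])),np.hypot(*d))
    g=p.astype(float).mean(-1); m=(R<.13)&(g>130)&(W[...,2]>.025)&(W[...,2]<.05); q=W[m][:,:2]
    if len(q)>50: print("tray",m.sum(),cv2.minAreaRect(q.astype(np.float32)))
    m=(W[...,2]>.035)&(W[...,2]<.08)&(R>.127)&(R<.15); q=W[m]
    if len(q): d=q[:,:2].mean(0)-[x,y]; print("post",len(q),q.mean(0),np.degrees(np.arctan2(d[1],d[0])))
E
```

```text
wrist handle 521 [ 0.619  -0.101   0.1209] 0.13042138924783156 59.718116442355395 0.10305760234659074
tray 9678 ((0.5665993690490723, -0.19193127751350403), (0.23892448842525482, 0.1101178526878357), 58.81328201293945)
post 36 [ 0.63275515 -0.09348723  0.04217634] 55.732989157141546
top handle 27 [ 0.6165 -0.1042  0.1268] 0.13759445205773074 59.996222766384754 0.09908567862320193
tray 1471 ((0.564481794834137, -0.1921045482158661), (0.233794704079628, 0.10732774436473846), 58.776947021484375)
post 15 [ 0.56356724 -0.32692895  0.06068367] -91.43608386418848
scene handle 60 [ 0.6218 -0.0998  0.1173] 0.13160845888902267 58.71403797957219 0.10557100773866834
tray 1489 ((0.5674388408660889, -0.1871633231639862), (0.23851805925369263, 0.11107464134693146), 58.94807434082031)
post 51 [ 0.58160858 -0.24682424  0.04977211] -75.5824149262323
```

The tray shows no further motion: its axis is at 58.8°, so the nose is at -121.2°, about 1.5 clicks clockwise of the post. The absolute target is what counts: handle at 149.5°, which needs about +90.7°. Now I grasp the handle with the jaws tangential.

```bash
python3 -m handwheel '[[[0.0115,-0.0242,0,0,0,-0.0875,0.085],[0.0115,-0.0242,0,0,0,-0.0875,0.085],[0.0115,-0.0242,0,0,0,-0.0875,0.085],[0,0,0,0,0,0,0.085],[0,0,-0.035,0,0,0,0.085],[0,0,-0.035,0,0,0,0.085],[0,0,-0.035,0,0,0,0.085],[0,0,-0.02,0,0,0,0.085],[0,0,-0.018,0,0,0,0.085],[0,0,0,0,0,0,0.085]]]'
python3 - <<'E'
from m import *
o=state(); p,d=r.grab_frame("wrist"); save("wrist2",p); W=world("wrist",d,o)
m=(W[...,2]>.1)&(W[...,2]<.135)&(np.hypot(W[...,0]-.618,W[...,1]+.104)<.03); q=W[m]; print(len(q),q.mean(0),q.min(0),q.max(0))
E
```

```text
clock: 3.3
tcp_pos: [0.6155, -0.0982, 0.1571]
orientation: [-2.727, -1.551, 0.008]
contact_force: [-0.2, 0.3, -0.1]
grip_width: 0.0849
t 3.3 tcp [ 0.6155 -0.0982  0.1571] jaw -30.7 z [-0.007  0.002 -1.   ] F [-0.2  0.3 -0.1] w 0.0849 j [-0.32  0.62  0.53  1.82 -0.42  0.82 -0.12]
2684 [ 0.62114292 -0.10112534  0.1209549 ] [ 0.61039103 -0.11327894  0.10000758] [ 0.62826354 -0.095353    0.13025269]
```

View pics/wrist2.png

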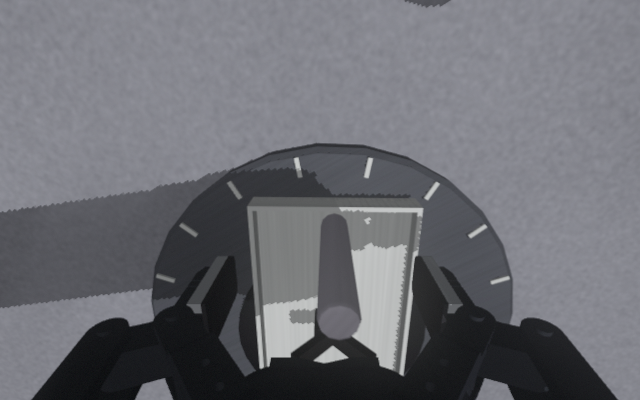

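The rod (338,320) is between the jaws, and the tail sits midway between two marks. Closing.

```bash
python3 -m handwheel '[[[0.002,-0.004,0.003,0,0,0,0.06],[0,0,0,0,0,0,0.04],[0,0,0,0,0,0,0.01],[0,0,0,0,0,0,0.0],[0,0,0,0,0,0,0.0],[0,0,0,0,0,0,0.0],[0,0,0,0,0,0,0.0],[0,0,0,0,0,0,0.0]]]' 40
python3 - <<'E'
from m import *
o=state()
E
```

```text
clock: 4.02
tcp_pos: [0.6203, -0.1053, 0.1646]
orientation: [2.734, 1.547, 0.002]
contact_force: [-1.1, 0.2, 6.4]
grip_width: 0.0171
t 4.02 tcp [ 0.6203 -0.1053  0.1646] jaw -31.0 z [ 0.001  0.    -1.   ] F [-1.1  0.2  6.4] w 0.0171 j [-0.32  0.62  0.54  1.81 -0.41  0.83 -0.12]
```

Gripped at 17 mm width, at radius 0.100. Working out the arc.

```bash
python3 - <<'E'
import numpy as np
c=np.array([.567,-.19]); t=np.radians(np.linspace(57.9,149.5,21)); P=c+.1*np.c_[np.cos(t),np.sin(t)]
print(np.degrees(t[1]-t[0]),t[1]-t[0]); print(np.diff(P,axis=0).round(4).tolist()); print(P[0],P[10],P[-1])
E
```

```text
4.579999999999995 0.0799360797413402
[[-0.0069, 0.004], [-0.0072, 0.0034], [-0.0075, 0.0028], [-0.0077, 0.0022], [-0.0078, 0.0016], [-0.0079, 0.001], [-0.008, 0.0003], [-0.008, -0.0003], [-0.0079, -0.001], [-0.0078, -0.0016], [-0.0077, -0.0022], [-0.0075, -0.0028], [-0.0072, -0.0034], [-0.0069, -0.004], [-0.0066, -0.0045], [-0.0062, -0.005], [-0.0058, -0.0055], [-0.0053, -0.0059], [-0.0049, -0.0064], [-0.0043, -0.0067]]
[ 0.62013986 -0.10528781] [ 0.54331619 -0.09284509] [ 0.48083708 -0.13924616]
```

```bash
python3 -m handwheel '[[[-0.0069,0.004,0,0,0,0.08,0],[-0.0072,0.0034,0,0,0,0.08,0],[-0.0075,0.0028,0,0,0,0.08,0],[-0.0077,0.0022,0,0,0,0.08,0],[-0.0078,0.0016,0,0,0,0.08,0],[-0.0079,0.001,0,0,0,0.08,0],[-0.008,0.0003,0,0,0,0.08,0],[-0.008,-0.0003,0,0,0,0.08,0],[-0.0079,-0.001,0,0,0,0.08,0],[-0.0078,-0.0016,0,0,0,0.08,0]]]'
python3 - <<'E'
from m import *
o=state(); d=o["tcp_pos"][:2]-[.567,-.19]; print(np.degrees(np.arctan2(d[1],d[0])),np.hypot(*d))
E
```

```text
clock: 4.85
tcp_pos: [0.5432, -0.0924, 0.1645]
orientation: [1.91, 2.494, 0.002]
contact_force: [-1.4, 0.9, 7.5]
grip_width: 0.0168
t 4.85 tcp [ 0.5432 -0.0924  0.1645] jaw 15.1 z [ 0.001  0.001 -1.   ] F [-1.4  0.9  7.5] w 0.0168 j [-0.21  0.47  0.34  1.99 -0.23  0.72  0.53]
103.73075882037233 0.100478637458802
```

```bash
python3 -m handwheel '[[[-0.0077,-0.0022,0,0,0,0.08,0],[-0.0075,-0.0028,0,0,0,0.08,0],[-0.0072,-0.0034,0,0,0,0.08,0],[-0.0069,-0.004,0,0,0,0.08,0],[-0.0066,-0.0045,0,0,0,0.08,0],[-0.0062,-0.005,0,0,0,0.08,0],[-0.0058,-0.0055,0,0,0,0.08,0],[-0.0053,-0.0059,0,0,0,0.08,0],[-0.0049,-0.0064,0,0,0,0.08,0],[-0.0043,-0.0067,0,0,0,0.08,0]]]'
python3 -m handwheel '[[[0,0,0,0,0,0,0],[0,0,0,0,0,0,0]]]'
python3 - <<'E'
from m import *
o=state(); d=o["tcp_pos"][:2]-[.567,-.19]; print(np.degrees(np.arctan2(d[1],d[0])),np.hypot(*d))
p,_=r.grab_frame("top"); save("top3",p); p,_=r.grab_frame("scene"); save("scene3",p)
E
```

```text
clock: 5.68
tcp_pos: [0.4801, -0.1392, 0.1645]
orientation: [-0.788, -3.04, -0.001]
contact_force: [-0.8, 6.5, 8.1]
grip_width: 0.0168
clock: 5.85
tcp_pos: [0.4803, -0.1389, 0.1645]
orientation: [-0.794, -3.039, -0.002]
contact_force: [-3.5, 3.7, 11.0]
grip_width: 0.0171
t 5.85 tcp [ 0.4803 -0.1389  0.1645] jaw 60.7 z [-0.     0.001 -1.   ] F [-3.5  3.7 11. ] w 0.0171 j [ 0.04  0.39  0.14  2.1  -0.09  0.67  1.3 ]
149.50218315641044 0.10064269340467345
```

View pics/scene3.png

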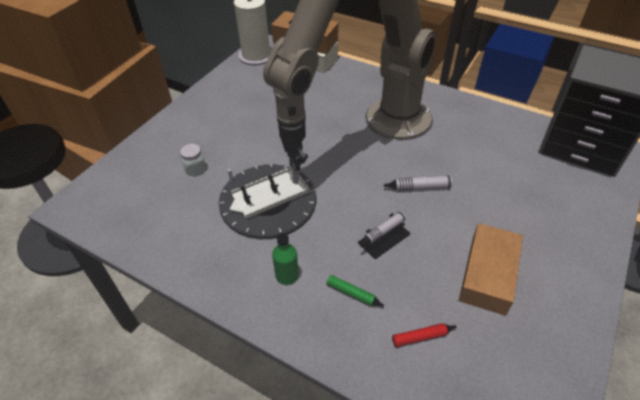

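The tray has turned, with the nose now at (235,208) towards the camera's left. Releasing, lifting and checking the click.

```bash
python3 -m handwheel '[[[0,0,0,0,0,0,0.03],[0,0,0,0,0,0,0.05],[0,0,0,0,0,0,0.06],[0,0,0,0,0,0,0.06],[0,0,0.03,0,0,0,0.07],[0,0,0.035,0,0,0,0.07],[0,0,0.035,0,0,0,0.085],[0,0,0.035,0,0,0,0.085],[0,0,0,0,0,0,0.085]]]'
python3 -m handwheel '[[[-0.005,0.04,0,0,0,0,0.085],[0.005,0.04,0,0,0,0,0.085],[0.005,0.04,0,0,0,0,0.085],[0.005,0.04,0,0,0,0,0.085],[0.005,0.04,0,0,0,0,0.085],[0,0,0,0,0,0,0.085]]]'
cat > chk.py <<'E'
from m import *
def sig(n,p,x,y):
    cc,f=cal(n); g=p.astype(float).mean(-1).astype(np.float32); acc=0
    for rr in(.134,.137,.14,.143):
        X=np.stack([x+rr*np.cos(th),y+rr*np.sin(th),0*th+.02],-1)@np.array(cc["R"]).T+cc["t"]
        u=X[:,0]/X[:,2]*f+cc["cx"]; v=X[:,1]/X[:,2]*f+cc["cy"]
        acc=acc+cv2.remap(g,u.astype(np.float32)[None],v.astype(np.float32)[None],cv2.INTER_CUBIC)[0]
    return acc-cv2.GaussianBlur(acc[None],(0,0),8)[0]
def check(tag):
  o=state()
  for n in("top","scene"):
    p,d=r.grab_frame(n); save(n+tag,p); W=world(n,d); np.savez("pics/%s%s.npz"%(n,tag),p=p,d=d,W=W)
    _,x,y=max(((abs((sig(n,p,x,y)*np.exp(1j*18*th)).sum()),x,y) for x in np.arange(.56,.575,.001) for y in np.arange(-.195,-.183,.001)))
    a=sig(n,p,x,y); ph=np.degrees(np.angle((a*np.exp(1j*18*th)).sum()))/18
    R=np.hypot(W[...,0]-x,W[...,1]-y)
    m=(W[...,2]>.095)&(W[...,2]<.15)&(R<.125); q=W[m]
    if len(q): e=q[:,:2].mean(0)-[x,y]; print(n,"handle",len(q),q.mean(0).round(4),np.degrees(np.arctan2(e[1],e[0])).round(1),np.hypot(*e).round(4))
    g=p.astype(float).mean(-1); m=(R<.13)&(g>130)&(W[...,2]>.025)&(W[...,2]<.05); q=W[m][:,:2]
    print(n,"c",x,y,"phase",ph.round(2),"tray",m.sum(),cv2.minAreaRect(q.astype(np.float32)))
E
python3 - <<'E'
from chk import *
check("4")
o=r.get_obs(); p,d=r.grab_frame("wrist"); save("wrist4",p)
a=cv2.imread("pics/top4.png")[150:255,300:420]; cv2.imwrite("pics/top4c.png",cv2.resize(a,None,fx=5,fy=5,interpolation=cv2.INTER_CUBIC))
E
```

```text
clock: 6.7
tcp_pos: [0.4837, -0.1401, 0.3054]
orientation: [0.793, 3.029, 0.002]
contact_force: [0.4, -0.8, 0.5]
grip_width: 0.0855
clock: 7.2
tcp_pos: [0.496, 0.0697, 0.2988]
orientation: [-0.777, -3.044, -0.006]
contact_force: [-0.1, 0.5, 0.4]
grip_width: 0.0852
t 7.2 tcp [0.496  0.0697 0.2988] jaw 61.3 z [ 0.001  0.004 -1.   ] F [-0.1  0.5  0.4] w 0.0852 j [-0.28  0.2   0.02  1.97 -0.01  0.97  0.82]
top handle 26 [ 0.4797 -0.1387  0.1277] 148.6 0.1023
top c 0.5670000000000001 -0.192 phase 9.33 tray 1574 ((0.5672037601470947, -0.191671222448349), (0.10868220031261444, 0.2350078523159027), 58.872535705566406)
scene handle 64 [ 0.4853 -0.1339  0.1153] 147.0 0.0974
scene c 0.5670000000000001 -0.187 phase 9.14 tray 1550 ((0.5686620473861694, -0.1886858344078064), (0.11446715891361237, 0.2386748194694519), 59.01226043701172)
```

View pics/top4c.png

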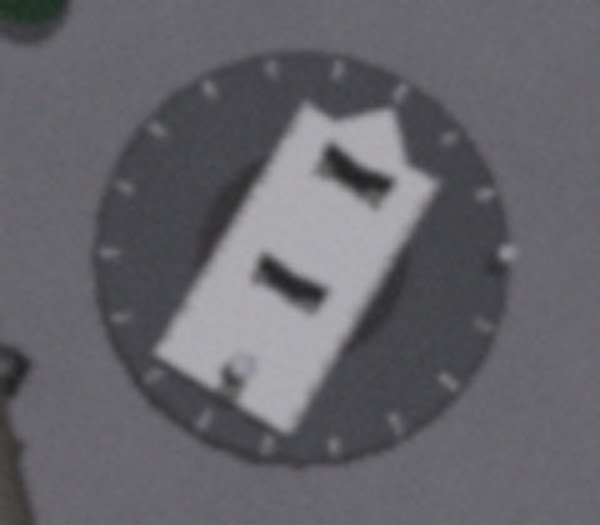

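View pics/wrist4.png

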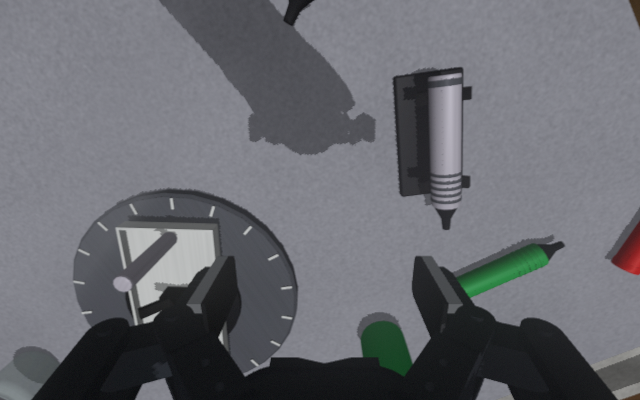

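The nose points exactly at the third mark anticlockwise of the post (marks at (485,193), (450,138), (402,92) in the crop). The tray axis is -31.1° and the mark -30.8°, so it is clicked in. Now the pen pose.

```bash
cat > pen.py <<'E'
from m import *
def pen(n,tag,zlo,zhi,axz,c=(.53,.18),rad=.12):
    o=r.get_obs(); p,d=r.grab_frame(n); save(n+tag,p); W=world(n,d,o)
    best=None
    for mm in r.masks_of("pen",n):
        M=mm["pixels"]; q=W[M]; q=q[np.isfinite(q[:,0])]
        if len(q)<30: continue
        md=np.median(q,0)
        if np.hypot(md[0]-c[0],md[1]-c[1])<.05 and md[2]>.05: best=(mm,M); break
    if best is None: print(n,"no pen"); return
    mm,M=best; q=W[M&(W[...,2]>zlo)&(W[...,2]<zhi)&(np.hypot(W[...,0]-c[0],W[...,1]-c[1])<rad)]
    g=p.astype(float).mean(-1)
    b=W[M&(W[...,2]>axz+.007)&(W[...,2]<zhi)&(np.hypot(W[...,0]-c[0],W[...,1]-c[1])<rad)] # upper surface of cyl body
    l=cv2.fitLine(b[:,:2].astype(np.float32),cv2.DIST_HUBER,0,.01,.01).ravel(); ax=l[:2]; 
    if ax[0]<0: ax=-ax
    nrm=np.array([-ax[1],ax[0]]); c0=l[2:]; s=(q[:,:2]-c0)@ax; sb=(b[:,:2]-c0)@ax; t=(b[:,:2]-c0)@nrm
    print(n,round(mm["p"],2),len(q),len(b),"ang",np.degrees(np.arctan2(ax[1],ax[0])).round(2),"top z",np.percentile(b[:,2],[50,95]).round(4),"extent all",np.ptp(s).round(4),"tail",(c0+ax*s.min()).round(4),"tip",(c0+ax*s.max()).round(4),"body len",np.ptp(np.percentile(sb,[.5,99.5])).round(4),"lat",np.percentile(t,[1,50,99]).round(4))
    print("  mid from tail",(c0+ax*(s.min()+.07)).round(4),"from tip",(c0+ax*(s.max()-.09)).round(4))
    # side-corrected: lateral via cylinder fit
    X=(q[:,:2]-c0)@nrm; k=(q[:,2]>axz-.003)&(s<s.min()+.13); 
    from scipy.optimize import least_squares
    f=least_squares(lambda v:np.hypot(X[k]-v[0],q[k,2]-v[1])-.015,[0,axz],loss="soft_l1",f_scale=.002); print("  cyl lateral",f.x.round(4),"->mid",(c0+ax*(s.min()+.07)+nrm*f.x[0]).round(4))
E
python3 - <<'E'
from pen import *
for n in("wrist","top","scene"): pen(n,"5",.03,.09,.055)
E
```

```text
wrist 0.76 4515 3778 ang -21.46 top z [0.0689 0.0711] extent all 0.16 tail [0.466  0.2047] tip [0.6149 0.1462] body len 0.1406 lat [-0.01    0.0006  0.0152]
  mid from tail [0.5311 0.1791] from tip [0.5311 0.1791]
  cyl lateral [0.0036 0.0555] ->mid [0.5325 0.1824]
top 0.74 271 233 ang -18.88 top z [0.0686 0.0759] extent all 0.1483 tail [0.4665 0.2047] tip [0.6068 0.1568] body len 0.1412 lat [-0.013   0.0002  0.0132]
  mid from tail [0.5327 0.1821] from tip [0.5216 0.1859]
  cyl lateral [0.0003 0.0559] ->mid [0.5328 0.1824]
scene 0.71 529 350 ang -21.79 top z [0.0673 0.071 ] extent all 0.1589 tail [0.4679 0.2127] tip [0.6154 0.1537] body len 0.1401 lat [-0.0141  0.0005  0.012 ]
  mid from tail [0.5328 0.1867] from tip [0.5318 0.1871]
  cyl lateral [-0.0028  0.0542] ->mid [0.5318 0.1842]
```

Wrist, top and scene agree: pen middle at about (0.532,0.1825), axis angle about -21.5°, height 0.055. Going above it with the jaws at 68.5°.

```bash
python3 -m handwheel '[[[0.012,0.0377,0,0,0,0.042,0.085],[0.012,0.0377,0,0,0,0.042,0.085],[0.012,0.0377,0,0,0,0.042,0.085],[0,0,-0.035,0,0,0,0.085],[0,0,-0.035,0,0,0,0.085],[0,0,0,0,0,0,0.085]]]'
python3 - <<'E'
from pen import *
state(); pen("wrist","6",.03,.09,.055)
E
```

```text
clock: 8.15
tcp_pos: [0.5285, 0.1727, 0.223]
orientation: [-0.599, -3.075, 0.009]
contact_force: [-2.5, -1.3, -1.1]
grip_width: 0.0852
t 8.15 tcp [0.5285 0.1727 0.223 ] jaw 68.0 z [-0.01  -0.004 -1.   ] F [-2.5 -1.3 -1.1] w 0.0852 j [-0.4   0.38 -0.04  1.91  0.02  0.86  0.74]
wrist 0.93 6354 5629 ang -21.34 top z [0.0689 0.0711] extent all 0.1597 tail [0.467  0.2076] tip [0.6157 0.1495] body len 0.1395 lat [-0.0128 -0.0002  0.0133]
  mid from tail [0.5322 0.1821] from tip [0.5319 0.1822]
  cyl lateral [0.0002 0.0555] ->mid [0.5323 0.1823]
```

View pics/wrist6.png

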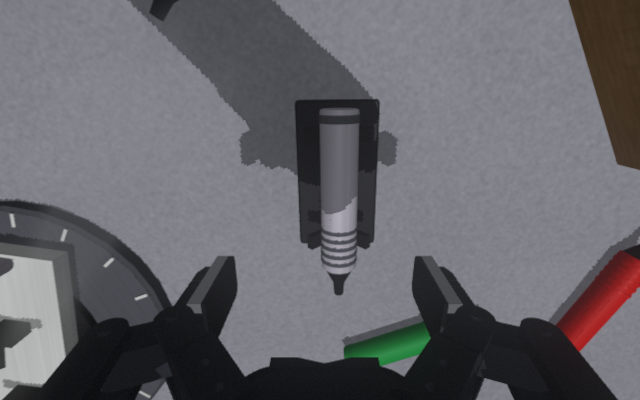

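```bash
python3 -m handwheel '[[[0.004,0.0095,-0.02,0,0,0.008,0.085],[0,0,-0.03,0,0,0,0.085],[0,0,-0.03,0,0,0,0.085],[0,0,-0.02,0,0,0,0.085],[0,0,0,0,0,0,0.085],[0,0,0,0,0,0,0.085]]]'
python3 -c "
from m import *
state()"
```

```text
clock: 8.75
tcp_pos: [0.5367, 0.183, 0.1304]
orientation: [0.591, 3.084, 0.001]
contact_force: [0.7, -0.1, 0.2]
grip_width: 0.0849
t 8.75 tcp [0.5367 0.183  0.1304] jaw 68.3 z [ 0.001  0.    -1.   ] F [ 0.7 -0.1  0.2] w 0.0849 j [-0.41  0.52 -0.04  1.95  0.03  0.67  0.72]
```

```bash
python3 -m handwheel '[[[-0.0045,-0.0005,-0.011,0,0,0,0.085],[0,0,-0.011,0,0,0,0.085],[0,0,0,0,0,0,0.085],[0,0,0,0,0,0,0.085]]]'
python3 -c "
from m import *
state()"
python3 -m handwheel '[[[0,0,0,0,0,0,0.05],[0,0,0,0,0,0,0.035],[0,0,0,0,0,0,0.02],[0,0,0,0,0,0,0.02],[0,0,0,0,0,0,0.02],[0,0,0,0,0,0,0.02],[0,0,0,0,0,0,0.02]]]' 50
python3 -c "
from m import *
state()"
```

```text
clock: 9.08
tcp_pos: [0.5319, 0.1829, 0.1079]
orientation: [0.59, 3.085, 0.001]
contact_force: [0.8, -0.1, 0.7]
grip_width: 0.0852
t 9.08 tcp [0.5319 0.1829 0.1079] jaw 68.4 z [ 0.001  0.    -1.   ] F [ 0.8 -0.1  0.7] w 0.0852 j [-0.41  0.55 -0.04  1.97  0.04  0.62  0.72]
clock: 9.67
tcp_pos: [0.5314, 0.1829, 0.1073]
orientation: [0.589, 3.086, 0.0]
contact_force: [-1.7, -0.8, 5.1]
grip_width: 0.0286
t 9.67 tcp [0.5314 0.1829 0.1073] jaw 68.4 z [ 0.  0. -1.] F [-1.7 -0.8  5.1] w 0.0286 j [-0.41  0.56 -0.04  1.97  0.04  0.62  0.72]
```

Pen gripped at 28.6 mm. Lifting and carrying.

```bash
python3 -m handwheel '[[[0,0,0.02,0,0,0,0.02],[0,0,0.03,0,0,0,0.02],[0,0,0.035,0,0,0,0.02],[0,0,0.035,0,0,0,0.02],[0.0047,-0.0348,0.01,0,0,-0.0205,0.02],[0.0047,-0.0348,0,0,0,-0.0205,0.02],[0.0047,-0.0348,0,0,0,-0.0205,0.02],[0.0047,-0.0348,0,0,0,-0.0205,0.02]]]'
python3 -c "
from m import *
state(); p,d=r.grab_frame('scene'); save('scene7',p)"
```

```text
clock: 10.33
tcp_pos: [0.5497, 0.0423, 0.2369]
orientation: [-0.716, -3.059, 0.0]
contact_force: [0.6, -0.1, -1.8]
grip_width: 0.0291
t 10.33 tcp [0.5497 0.0423 0.2369] jaw 63.7 z [-0. -0. -1.] F [ 0.6 -0.1 -1.8] w 0.0291 j [-0.21  0.35  0.02  1.92 -0.01  0.87  0.93]
```

View pics/scene7.png

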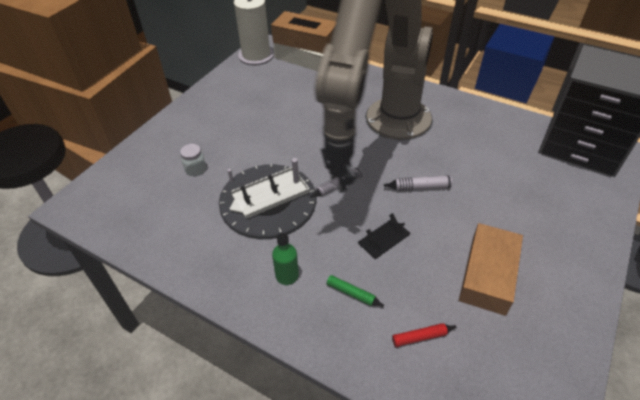

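```bash
python3 -m handwheel '[[[0.0049,-0.0346,0,0,0,-0.0117,0.02],[0.0049,-0.0346,0,0,0,-0.0117,0.02],[0.0049,-0.0346,0,0,0,-0.0117,0.02],[0.0049,-0.0346,0,0,0,-0.0117,0.02],[0.0049,-0.0346,0,0,0,-0.0117,0.02],[0.0049,-0.0346,0,0,0,-0.0117,0.02],[0.0049,-0.0346,0,0,0,-0.0117,0.02],[0,0,0,0,0,0,0.02],[0,0,0,0,0,0,0.02],[0,0,0,0,0,0,0.02]]]'
python3 - <<'E'
from m import *
o=state(); p,d=r.grab_frame('wrist'); save('wrist8',p); W=world("wrist",d,o)
for t,(pp,dd) in {n:r.grab_frame(n) for n in("top","scene")}.items(): save(t+"8",pp)
# V supports from earlier unobstructed views (t4): points z .06-.085 within 75mm of axis
for n in("top","scene"):
    Z=np.load("pics/%s4.npz"%n)["W"]; q=Z[(Z[...,2]>.055)&(Z[...,2]<.09)]
    a=np.radians(-30.8); ax=np.array([np.cos(a),np.sin(a)]); nn=np.array([-ax[1],ax[0]]); e=q[:,:2]-[.567,-.19]; s=e@ax; t=e@nn
    for lo,hi in((-.05,0),(.04,.09)):
        k=(s>lo)&(s<hi)&(abs(t)<.05); print(n,lo,k.sum(),"s",s[k].mean().round(4),np.percentile(s[k],[5,95]).round(4),"t",np.percentile(t[k],[3,97]).round(4))
E
```

```text
clock: 11.22
tcp_pos: [0.584, -0.1979, 0.2361]
orientation: [-0.84, -3.026, -0.001]
contact_force: [0.3, 0.3, -2.1]
grip_width: 0.0283
t 11.22 tcp [ 0.584  -0.1979  0.2361] jaw 59.0 z [-0.001  0.001 -1.   ] F [ 0.3  0.3 -2.1] w 0.0283 j [ 0.14  0.45  0.11  1.77 -0.06  0.92  1.31]
top -0.05 54 s -0.0252 [-0.0309 -0.0198] t [-0.0254  0.024 ]
top 0.04 59 s 0.0642 [0.0586 0.0701] t [-0.026   0.0244]
scene -0.05 61 s -0.025 [-0.0321 -0.0195] t [-0.019   0.0274]
scene 0.04 62 s 0.0648 [0.059  0.0701] t [-0.0225  0.0265]
```

View pics/wrist8.png

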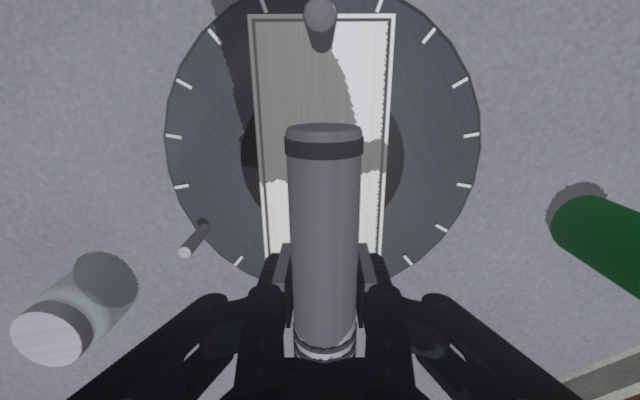

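View pics/scene8.png

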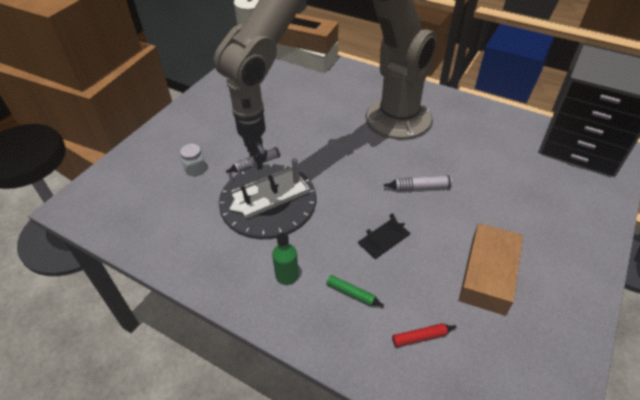

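V supports measured at s=-25 and +64.5 mm from the axis, so the seat is at (0.584,-0.200). The TCP needs about z=0.130 there. Lowering most of the way.

```bash
python3 -m handwheel '[[[-0.0005,-0.0018,-0.02,0,0,0.002,0.02],[0,0,-0.03,0,0,0,0.02],[0,0,-0.025,0,0,0,0.02],[0,0,-0.013,0,0,0,0.02],[0,0,0,0,0,0,0.02],[0,0,0,0,0,0,0.02]]]'
python3 - <<'E'
from m import *
o=state()
for n in("top","scene","wrist"):
    p,d=r.grab_frame(n); save(n+"9",p)
    W=world(n,d,o); a=np.radians(-30.8); ax=np.array([np.cos(a),np.sin(a)]); nn=np.array([-ax[1],ax[0]])
    k=(W[...,2]>.09)&(W[...,2]<.115)
    e=W[...,:2]-[.567,-.19]; s=e@ax; t=e@nn; k&=(abs(t)<.03)&(s>-.07)&(s<-.02); q=W[k]
    if k.sum()>10:
        l=cv2.fitLine(q[:,:2].astype(np.float32),cv2.DIST_HUBER,0,.01,.01).ravel(); print(n,k.sum(),"s min",s[k].min().round(4),"t mean",np.percentile(t[k],[3,50,97]).round(4),"zmax",q[:,2].max().round(4),"ang",np.degrees(np.arctan2(l[1],l[0])))
E
python3 -c "
import cv2
a=cv2.imread('pics/scene9.png')[130:250,200:340]; b=cv2.imread('pics/wrist9.png')
a=cv2.resize(a,None,fx=5,fy=5,interpolation=cv2.INTER_CUBIC); cv2.imwrite('pics/scene9c.png',a)"
```

```text
clock: 11.87
tcp_pos: [0.5839, -0.1996, 0.1489]
orientation: [-0.835, -3.028, -0.0]
contact_force: [0.1, -0.0, -1.5]
grip_width: 0.0287
t 11.87 tcp [ 0.5839 -0.1996  0.1489] jaw 59.2 z [-0.001  0.    -1.   ] F [ 0.1 -0.  -1.5] w 0.0287 j [ 0.16  0.56  0.1   1.82 -0.08  0.76  1.33]
top 20 s min -0.0498 t mean [0.0034 0.0102 0.0135] zmax 0.1147 ang -20.791027
scene 95 s min -0.0494 t mean [-0.0037  0.0116  0.0181] zmax 0.1148 ang -24.772121
wrist 6253 s min -0.0496 t mean [-0.0133  0.0001  0.0135] zmax 0.1142 ang -49.82538
```

View pics/scene9c.png

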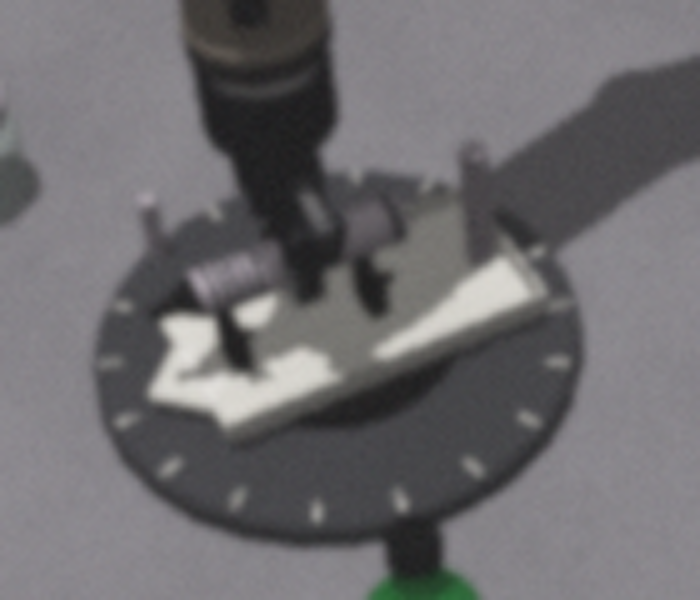

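View pics/wrist9.png

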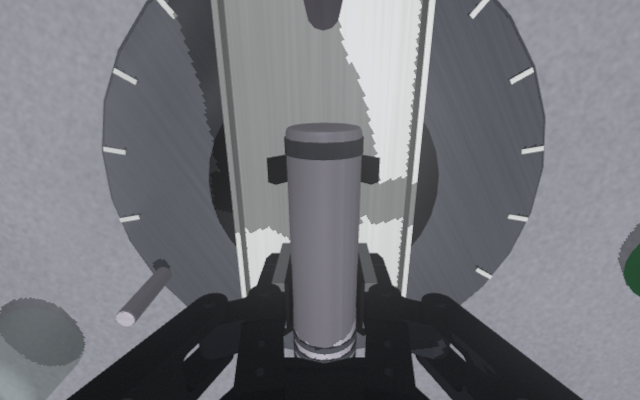

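The pen is centred over the V (arms at (277,170) and (370,170), pen mid-column 324). Its tail is at s=-49.6 mm, against -50 wanted, and the lateral offset is 0. Lowering gently.

```bash
python3 -m handwheel '[[[0,0,-0.006,0,0,0,0.02],[0,0,-0.005,0,0,0,0.02],[0,0,-0.004,0,0,0,0.02],[0,0,-0.003,0,0,0,0.02],[0,0,0,0,0,0,0.02],[0,0,0,0,0,0,0.02]]]'
python3 -c "
from m import *
state()"
```

```text
clock: 12.52
tcp_pos: [0.5837, -0.2003, 0.1307]
orientation: [-0.837, -3.028, -0.0]
contact_force: [0.4, 0.3, -2.9]
grip_width: 0.0288
t 12.52 tcp [ 0.5837 -0.2003  0.1307] jaw 59.1 z [-0.  0. -1.] F [ 0.4  0.3 -2.9] w 0.0288 j [ 0.16  0.59  0.09  1.83 -0.08  0.72  1.33]
```

```bash
python3 -m handwheel '[[[0,0,-0.001,0,0,0,0.02],[0,0,-0.001,0,0,0,0.02],[0,0,0,0,0,0,0.02],[0,0,0,0,0,0,0.02]]]'
python3 -c "
from m import *
state()"
```

```text
clock: 12.85
tcp_pos: [0.5839, -0.2003, 0.1303]
orientation: [0.837, 3.028, 0.001]
contact_force: [-4.4, 2.3, 10.4]
grip_width: 0.0287
t 12.85 tcp [ 0.5839 -0.2003  0.1303] jaw 59.1 z [ 0.  0. -1.] F [-4.4  2.3 10.4] w 0.0287 j [ 0.16  0.59  0.09  1.83 -0.08  0.72  1.33]
```

Contact with the supports: 10 N upward at the expected height. Opening and retreating.

```bash
python3 -m handwheel '[[[0,0,0.001,0,0,0,0.032],[0,0,0,0,0,0,0.04],[0,0,0,0,0,0,0.055],[0,0,0,0,0,0,0.065],[0,0,0,0,0,0,0.065],[0,0,0.02,0,0,0,0.065],[0,0,0.03,0,0,0,0.065],[0,0,0.035,0,0,0,0.065],[0,0,0.035,0,0,0,0.065],[0,0,0.03,0,0,0,0.065]]]'
python3 -m handwheel '[[[-0.01,0.038,0,0,0,0,0.065],[-0.01,0.038,0,0,0,0,0.065],[-0.01,0.038,0,0,0,0,0.065],[-0.01,0.038,0,0,0,0,0.065],[-0.01,0.038,0,0,0,0,0.065],[-0.01,0.038,0,0,0,0,0.065],[-0.01,0.038,0,0,0,0,0.065],[0,0,0,0,0,0,0.065],[0,0,0,0,0,0,0.065]]]'
python3 - <<'E'
from chk import *
from pen import pen
check("10")
a=np.radians(-30.8); ax=np.array([np.cos(a),np.sin(a)]); nn=np.array([-ax[1],ax[0]])
for n in("top","scene"):
    W=np.load("pics/%s10.npz"%n)["W"]; e=W[...,:2]-[.567,-.19]; s=e@ax;t=e@nn
    k=(W[...,2]>.083)&(W[...,2]<.11)&(abs(t)<.03)&(s>-.07)&(s<.15); q=W[k]; l=cv2.fitLine(q[:,:2].astype(np.float32),cv2.DIST_HUBER,0,.01,.01).ravel()
    print(n,k.sum(),"s",np.percentile(s[k],[1,99]).round(4),"t",np.percentile(t[k],[3,50,97]).round(4),"z",np.percentile(q[:,2],[50,95]).round(4),"ang",np.degrees(np.arctan2(l[1],l[0])).round(1))
    f=s[k]<.02; print("z rear/front",np.median(q[f,2]),np.median(q[~f,2]))
    pen(n,"11",.06,.11,.078,c=(.584,-.2))
x=cv2.resize(cv2.imread("pics/top10.png")[150:255,300:420],None,fx=3.3,fy=3.3,interpolation=cv2.INTER_CUBIC)
y=cv2.resize(cv2.imread("pics/scene10.png")[130:250,200:340],None,fx=2.8,fy=2.8,interpolation=cv2.INTER_CUBIC)
hh=min(x.shape[0],y.shape[0]); cv2.imwrite("pics/c10.png",np.hstack([x[:hh],y[:hh]]))
E
```

```text
clock: 13.68
tcp_pos: [0.5839, -0.2005, 0.2821]
orientation: [0.837, 3.027, -0.0]
contact_force: [1.1, -0.8, -0.8]
grip_width: 0.0649
clock: 14.43
tcp_pos: [0.5132, 0.0684, 0.2799]
orientation: [-0.828, -3.03, -0.001]
contact_force: [0.1, -1.8, 0.8]
grip_width: 0.0648
t 14.43 tcp [0.5132 0.0684 0.2799] jaw 59.4 z [-0.     0.001 -1.   ] F [ 0.1 -1.8  0.8] w 0.0648 j [-0.25  0.25 -0.    1.95 -0.    0.94  0.78]
top handle 97 [ 0.554  -0.1835  0.105 ] 146.9 0.0156
top c 0.5670000000000001 -0.192 phase 9.3 tray 1279 ((0.56471848487854, -0.1901414394378662), (0.10779271274805069, 0.22912602126598358), 59.288612365722656)
scene handle 69 [ 0.4942 -0.1395  0.1137] 146.9 0.0869
scene c 0.5670000000000001 -0.187 phase 9.11 tray 1046 ((0.5646864175796509, -0.19617152214050293), (0.13149182498455048, 0.2390773445367813), 59.31343078613281)
top 332 s [-0.0489  0.0992] t [-0.0146 -0.0004  0.0129] z [0.091  0.0986] ang -31.3
z rear/front 0.09068381550635474 0.0913261479051856
top 0.68 354 300 ang -30.25 top z [0.0914 0.0981] extent all 0.1583 tail [ 0.5236 -0.1656] tip [ 0.6604 -0.2453] body len 0.146 lat [-0.0141  0.0001  0.0133]
  mid from tail [ 0.5841 -0.2008] from tip [ 0.5826 -0.2   ]
  cyl lateral [-0.0002  0.0791] ->mid [ 0.584 -0.201]
scene 332 s [-0.0479  0.0928] t [-0.0065  0.0078  0.0181] z [0.0892 0.0936] ang -32.4
z rear/front 0.08939031227214672 0.08912779412790534
scene 0.95 500 279 ang -31.45 top z [0.0901 0.0943] extent all 0.159 tail [ 0.5274 -0.1586] tip [ 0.663  -0.2415] body len 0.1369 lat [-0.0153  0.0004  0.0114]
  mid from tail [ 0.5871 -0.1951] from tip [ 0.5863 -0.1946]
  cyl lateral [-0.0044  0.0772] ->mid [ 0.5848 -0.1988]
```

View pics/c10.png

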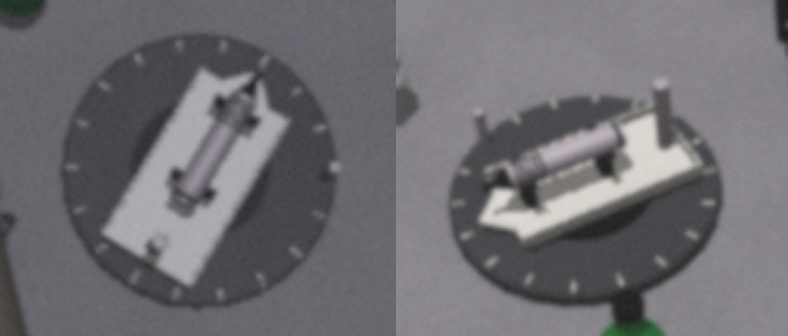

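View pics/scene10.png

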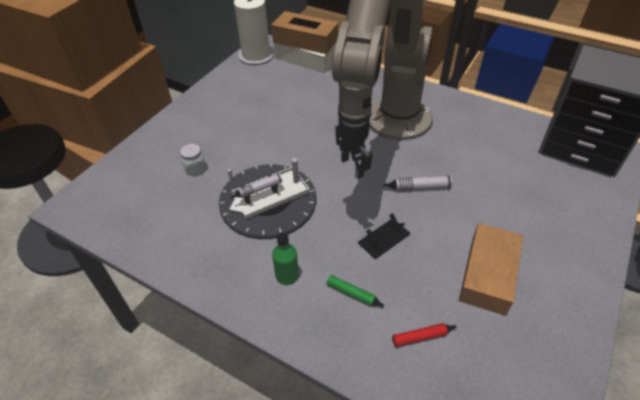

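The pen lies in both Vs with its tip towards the nose and its axis at 78–79 mm. The tray is still on the third mark, the bottle, jar and carton look unmoved, and the gripper is clear.

```bash
python3 -c "
from m import *
state(); print(r.hand_in())"
```

```text
t 14.73 tcp [0.5141 0.0642 0.2798] jaw 59.0 z [-0. -0. -1.] F [ 0.6 -0.7  0.3] w 0.0649 j [-0.25  0.25  0.    1.95 -0.    0.94  0.78]
the job is handed in; nothing more can be done
None
```

I handed the job in at 14.7 s: the tray is three clicks anticlockwise of the post, and the pen lies in its two V supports with the tip towards the nose.

**Tray:** I gripped it by the handle, turned it about 91° anticlockwise and let go. Afterwards the nose pointed at the third mark anticlockwise of the post (tray axis about -31°, mark about -30.8°).

**Pen:** I took the smaller grey pen from the rest; the loose grey one was 212 mm long, so not the one meant. It lies level, within about 2 mm and 1.5° of the seat. The scene camera's raw reading was 4–5 mm off until corrected for seeing the pen from the side.

**Bystanders:** In the last pictures the bottle, jar and carton stand where they were, judged by eye without measuring again. The gripper was clear of everything.

**One disagreement:** before I touched it, the tray appeared to sit midway between two marks (about 1.5 clicks clockwise) and had not moved after 2 s. I therefore set the angle from the post and marks rather than by counting clicks. The wrist force stayed around 12 N or less in the readings.

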